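# Close the child-safe cap of the cleaning-tablet jar

## Task

The jar of cleaning tablets has been left open. Set its push-and-turn cap on the neck, turn it lightly until its inner lugs drop into the gaps, then press it down against its inner spring and, still pressing, turn it clockwise just until it comes up against the stop, so that when you let go it springs up into its child-safe lock. Leave the jar standing where it is, with its label facing the way it did. The mouldings are thin: never bear down with more than 30 N nor wrench the cap hard against its stop, and do not knock the mug and the two shakers.

Things in the scene. Friction and masses are not known exactly. Their poses are not given: they have to be found in the camera images.
- tablet_jar: Plain white round jar, loose on the worktop, 84 mm in diameter, 0.5 to 0.7 kg. Origin: centre of its underside, z up its axis. Body to 80 mm, shoulder to 91 mm, then the open neck, 38 mm across. Four lugs stand out from the neck to radius 23.3 mm, tops at 110 mm, centred on the jar's +x, +y, -x, -y, each 56 degrees wide, with 34 degree gaps between.
- neck_rim (a point): Centre of the jar's mouth, level with its rim, 118 mm up; neck rounded off to 34 mm across over the top 3 mm. Height of the cap's lower edge above the jar's underside: lugs caught on the rim (off-centre) 113 mm or more, on the neck lugs 108, down in the gaps with the liner just touching 103.5, to pass under the hooks below 97.5 (14 N), end of the spring 95, locked 100.5.
- jar_notch (a point): A point in one notch (jar's +x side, radius 22 mm, height 106 mm, the notch's roof). Each neck lug is a hook seen from outside: at its anticlockwise end (from above) it reaches down to 103 mm, in the middle is a notch 10.6 mm wide open below with its roof at 106 mm, at its clockwise end a stop reaches down to 97 mm.
- jar_gap (a point): Middle of one gap between the neck lugs, 45 degrees from the jar's +x toward +y (radius 22 mm, height 106 mm); four, a quarter turn apart, each with a pip on the shoulder below. A cap lug has 6 degrees to spare either side in a gap. It goes down there, passes clockwise (from above) under the hook, meets the stop 42 to 55 degrees on and rises into the notch.
- jar_cap: The jar's loose grey cap, lying closed top up: ribbed, 56 mm in diameter, 30 mm high, 52 g, hollow (inner radius 25.1 mm), round all over. Origin: centre of its lower edge, z up. Four inner lugs, a quarter turn apart, reach to radius 20.7 mm, 8 mm wide, round-ended, 2 to 5.5 mm up; where round the skirt they sit differs each time and shows neither outside nor in the pose: feel for it.
- cap_top (a point): Centre of the cap's top, 30 mm above its lower edge. Inside hangs a sprung disc, underside 14.5 mm above the edge when free, which lands on the neck rim and yields 8.5 mm: 1.6 N at first, 2 N per mm more, 18.6 N at its end, rigid beyond. Two moulded arrows show the closing turn, clockwise from above. Once down in the gaps the cap may be let go and gripped afresh.
- mug: Green and white mug, 86 mm in diameter, 88 mm high, standing loose; origin: centre of its underside. A bystander.
- salt_shaker: White shaker, 42 mm in diameter, 88 mm high, standing loose; origin: centre of its underside. A bystander.
- pepper_shaker: Dark shaker with a white top, 42 mm in diameter, 88 mm high, standing loose; origin: centre of its underside. A bystander.
- jar_label (a point): Middle of the blank brown label on a third of the jar's side (jar's -x side, radius 42 mm, 42 mm up). It need not face the robot. The jar stands by friction alone: a cap that is turned against a hook or the stop takes jar and label round with it.
Things that resemble listed ones, but are neither listed nor needed, are in the scene too. Of the things that look like the jar_cap, the smaller one is meant.

How it is judged:
By the outcome, as a careful person would: the job done as asked, in the order asked, and still so for the second after the job is handed in, with the robot touching nothing.
It also fails if it takes over 61 s, if anything falls off the work surface, if the arm or the gripper's body presses on something with over 40 N, if the wrist force passes 120 N, or if a joint passes its speed limit or range.

## Robot

A 7-joint arm with a two-finger parallel gripper is mounted at the origin on a cart in front of the work surface, level with it; the furniture and walls round the work are solid. World frame = base frame: x ahead of the robot, y to its left, z up, the work surface at z = 0. Lengths are in m, angles in rad, forces in N, time in s.
With the tool pointing down it reaches from about 0.425 to 0.925 m from the base axis. Payload 6.8 kg.
Tool frame: the origin (TCP) lies where the fingers leave the gripper's body, on its centre line; the fingertips stand 73 mm ahead of it and the grasp point (between the pads) lies 54 mm ahead of it; z points along the fingers, y is the line along which they close (so a half turn about z gives the same grasp; the last joint's range is limited). The gripper opens to 85 mm and grips with 20 to 120 N. Pads are 22 mm wide; open, the fingers measure 114 mm over their backs; the gripper's body (76 mm by 85 mm) begins 54 mm behind the grasp point. The pads swing forward as they close: fully open they stand 13 mm farther back than shut.
Start: joints at [1.168, 0.477, 0.022, 1.555, -0.011, 1.109, -0.083], TCP at [0.196, -0.646, 0.304] pointing down, gripper open.
Joint ranges: [-2.96, 2.96], [-0.34, 2.1], [-1.41, 1.46], [0.24, 2.44], [-1.37, 4.51], [0.17, 1.92], [-2.96, 2.96]. Speed limits (rad/s): [2.39, 2.39, 3.14, 3.14, 3.14, 3.14, 3.14].

## Interface

Orientations are given as a rotation vector (axis times angle).
In Python, from bench import r, grab_frame, camera_info gives the robot as it stands.
- The arm moves only by the shell command python3 -m pendant 'ROWS' [OPENING] [FORCE]. ROWS is a JSON list of rows, 1 to 5 of them, each an object with the fields pos (a list: dx, dy, dz in shares of 400 mm (1.0 is 400 mm)), turn_vec (a list: a rotation vector rx, ry, rz in parts of the range, where 1.0 means pi/2 rad); a field left out counts as zero; each row is the pose to reach, as a shift and turn from the pose commanded when the command began, along the tool's axes at that moment; what a row does not reach only later rows make up. A row lasts 1/10 s, in which the tool goes at most 0.05 m and 0.15 rad, less where a joint would pass 70% of its speed; a pose out of reach is approached as far as the arm can. OPENING is the finger opening in m, set as the command begins (- or left out keeps the last). The fingers move at their own pace and stop on an object; FORCE is the grip in N (left out, the last holds). Time passes only in rows, so rows that do not move let the fingers close. It prints the time, the measured TCP pose, the force, the opening and the grip force at its end. No shift or turn number may pass 1 either way. Input that does not fit is refused with a message, and nothing moves.
- r.get_obs(): the state, without advancing time (a new reading comes with each control period).
- grab_frame(name): name is "scene" or "side" or "wrist"; returns (picture, depth): 400x640x3 uint8, blue, green, red; 400x640 float32, m along the optical axis (not along the pixel's ray), 0 where there is no reading.
- camera_info(name): a dict with "camera_matrix" (3x3 intrinsics, pixels), "R" (3x3) and "t" (3): a world point X has camera coordinates R X + t. Camera axes: x right, y down, z forward; pixel columns grow to the right and rows downward; lengths in m; the calibration is good to about 2 mm. A picture is of the moment at which its call begins: read the wrist's pose just before it. camera_info takes no time and is no camera call; for the wrist camera it gives the pose at the moment of the call.
- r.hand_in(): hands the job in; it is judged then, once.
The state is a dict: "clock": time; "joints": joint angles; "qvel": joint speeds; "tau": joint torques, N m; "tcp_pos": TCP position; "orientation": TCP orientation; "contact_force": force on the tool from outside, world axes, zero at the start; "moment": the same for the moment, N m; "grip_width": finger opening in m; "gripper_force": force on a finger pad.
Only numpy, scipy, OpenCV 4.12 (cv2) and the standard library are available. Lean on these libraries where they do the work, as an engineer would, in place of code of your own. Each camera call takes 0.05 s, during which the arm holds its last target. There are 200 camera calls.

## Working session

There is one attempt and no reset: what is moved stays moved. The work goes in short steps, Python scripts to look and compute and a shell command to move; the robot and the scene stay as the last step left them, time stands still between calls to the robot, and variables do not carry over. Pictures are saved under pics/ and viewed, at most 10 in all, crops included, and the job is handed in when it is done.

```bash
ls; mkdir -p pics; python3 - <<'E'
from bench import r, grab_frame, camera_info
import cv2,numpy as np
for n in("scene","side"):
    im,d=grab_frame(n); cv2.imwrite(f"pics/{n}0.png",im); np.save(f"pics/{n}0.npy",d)
    c=camera_info(n); np.savez(f"pics/{n}0c.npz",**{k:c[k] for k in("camera_matrix","R","t")})
    print(n,-c["R"].T@c["t"],c["R"][2])
o=r.get_obs();print(o)
E
```

```text
pics
scene [0.06829989 0.71094348 0.61300956] [ 0.53009017 -0.66833677 -0.52185282]
side [ 0.40169114 -0.63136983  0.59887018] [ 0.22729659  0.7848012  -0.57656164]
{'clock': 0.1, 'joints': array([ 1.16789274,  0.47771663,  0.02237944,  1.55633259, -0.01151137,
        1.10930372, -0.08313393]), 'qvel': array([-0.00105412, -0.00123789, -0.00087328, -0.00375093,  0.0007437 ,
       -0.00086295,  0.00082971]), 'tau': array([ 4.88167541e-03, -5.97755349e+01,  1.61351714e+00, -2.81954759e+01,
        1.27769104e-02,  5.07928751e-03,  3.22895801e-05]), 'tcp_pos': array([ 0.19598449, -0.64549679,  0.30303253]), 'orientation': array([-3.10596349e+00, -4.61087749e-01,  5.69367639e-04]), 'contact_force': array([1.19917605, 0.52773613, 0.05726079]), 'moment': array([-0.03303758,  0.04500052, -0.02669123]), 'gripper_force': 0.0, 'grip_width': 0.08557775781412101}
```

View pics/scene0.png

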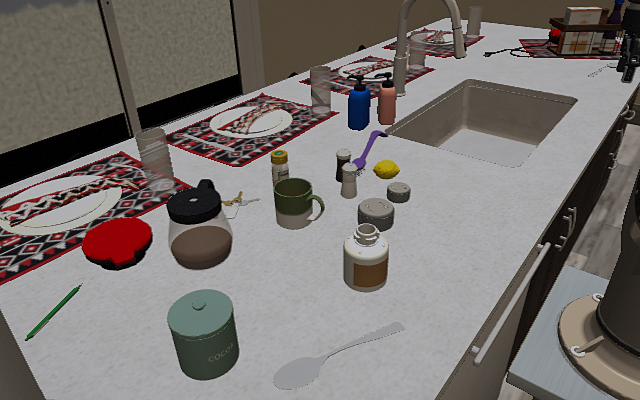

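View pics/side0.png

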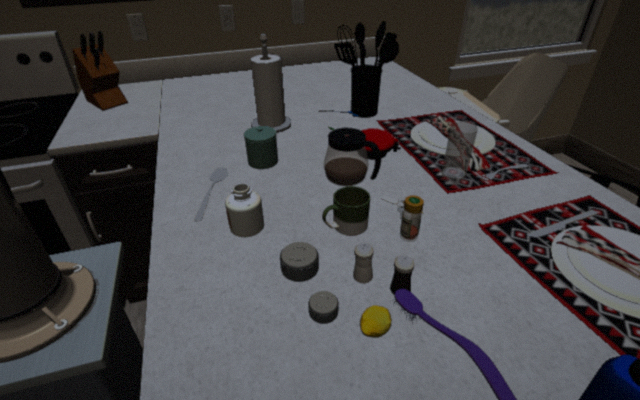

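Scene view: the jar with its open neck is at (366,258), mug (295,203), shakers (343,163) dark and (349,180) white. Two things could be taken for the cap: the big grey disc at (376,213) [side (299,260)] and the small one at (399,191) [side (323,306)]; by the description the small one is meant. Next I measure.

```bash
cat > h.py <<'E'
import numpy as np,cv2
from scipy.optimize import least_squares
def cloud(d,c):
    K,R,t=c["camera_matrix"],c["R"],c["t"]
    v,u=np.indices(d.shape); P=np.stack([(u-K[0,2])/K[0,0]*d,(v-K[1,2])/K[1,1]*d,d],-1)
    W=(P-t)@R; W[d<=0]=np.nan; return W
def circ(p,r=None):
    f=lambda q:np.hypot(p[:,0]-q[0],p[:,1]-q[1])-(r if r else q[2])
    x0=[*p.mean(0)[:2]]+([] if r else [.03])
    s=least_squares(f,x0,loss="soft_l1",f_scale=.001);return s.x,np.std(s.fun)
def ray(uv,c):
    K,R,t=c["camera_matrix"],c["R"],c["t"]
    d=R.T@np.linalg.solve(K,[*uv,1]);return -R.T@t,d/np.linalg.norm(d)
E
python3 - <<'E'
from h import *
px=dict(scene=dict(cap=(399,191,16),big=(376,213,22),jar=(366,258,42),mug=(295,203,32),salt=(349,180,14),pep=(343,163,14)),
 side=dict(cap=(323,306,18),big=(299,260,22),jar=(245,210,34),mug=(350,210,28),salt=(363,262,20),pep=(402,274,20)))
for n in px:
    c=np.load(f"pics/{n}0c.npz");im=cv2.imread(f"pics/{n}0.png");W=cloud(np.load(f"pics/{n}0.npy"),c)
    for k,(u,v,h) in px[n].items():
        p=W[v-h:v+h,u-h:u+h].reshape(-1,3);p=p[np.isfinite(p).all(1)]
        q=p[p[:,2]>.012]; med=np.median(q[:,:2],0); q=q[np.hypot(*(q[:,:2]-med).T)<.06]
        z=np.percentile(q[:,2],98);top=q[q[:,2]>z-.004]
        lo=q[(q[:,2]>.012)&(q[:,2]<min(z-.006,.078))]
        print(n,k,"z",z.round(4),"topmean",top.mean(0).round(4),"minencl",[np.round(x,4) for x in cv2.minEnclosingCircle(top[:,:2].astype(np.float32))],"side",[np.round(x,4) for x in circ(lo)],len(lo))
        if k=="jar":
            nk=q[q[:,2]>.1];print(" neck",len(nk),circ(nk))
    # label
    hsv=cv2.cvtColor(im,cv2.COLOR_BGR2HSV)
    u,v,h=px[n]["jar"];s=np.s_[v-h:v+h,u-h:u+h]
    m=(hsv[s][...,1]>110)&(hsv[s][...,0]<25);w=W[s][m];w=w[np.isfinite(w).all(1)]
    if len(w):print(" label",len(w),w.mean(0),w.min(0),w.max(0))
a=cv2.resize(cv2.imread("pics/scene0.png")[160:300,310:430],None,fx=5,fy=4.2857,interpolation=3)
cv2.imwrite("pics/crop1.png",a)
E
```

```text
scene cap z 0.0326 topmean [ 0.5418 -0.1808  0.0305] minencl [array([ 0.5432, -0.1817]), np.float64(0.0276)] side [array([ 0.5431, -0.1829,  0.0279]), np.float64(0.0016)] 126
scene big z 0.0456 topmean [ 0.5277 -0.0561  0.0436] minencl [array([ 0.5278, -0.0562]), np.float64(0.039)] side [array([ 0.5301, -0.0592,  0.0404]), np.float64(0.0014)] 357
scene jar z 0.1168 topmean [0.4422 0.1179 0.116 ] minencl [array([0.4424, 0.1168]), np.float64(0.02)] side [array([0.4429, 0.1155, 0.042 ]), np.float64(0.001)] 1253
 neck 384 (array([0.44161009, 0.11715525, 0.01783603]), np.float64(0.0021265539918269923))
scene mug z 0.0886 topmean [0.683  0.0437 0.0872] minencl [array([0.6856, 0.0429]), np.float64(0.0459)] side [array([0.684 , 0.0427, 0.0412]), np.float64(0.0045)] 1366
scene salt z 0.0851 topmean [ 0.6404 -0.1148  0.0836] minencl [array([ 0.643 , -0.1192]), np.float64(0.0149)] side [array([ 0.6484, -0.1233,  0.0178]), np.float64(0.0018)] 347
scene pep z 0.0871 topmean [ 0.6898 -0.1618  0.0855] minencl [array([ 0.6813, -0.1527]), np.float64(0.0447)] side [array([ 0.7074, -0.1835,  0.0215]), 
[... 673 characters left out ...]
44231888, 0.11286281, 0.0179423 ]), np.float64(0.0021220353696744243))
side mug z 0.0881 topmean [0.6829 0.0385 0.0869] minencl [array([0.6837, 0.0405]), np.float64(0.0436)] side [array([0.6839, 0.0398, 0.041 ]), np.float64(0.0039)] 1251
side salt z 0.0866 topmean [ 0.6451 -0.1262  0.085 ] minencl [array([ 0.6461, -0.1244]), np.float64(0.0144)] side [array([ 0.6477, -0.123 ,  0.018 ]), np.float64(0.0012)] 435
side pep z 0.0868 topmean [ 0.7039 -0.1819  0.0851] minencl [array([ 0.705 , -0.1816]), np.float64(0.0149)] side [array([ 0.7053, -0.18  ,  0.0175]), np.float64(0.0059)] 504
 label 2 [0.40458452 0.09709147 0.04329543] [0.4041864  0.09600761 0.02311842] [0.40498263 0.09817533 0.06347244]
```

View pics/crop1.png

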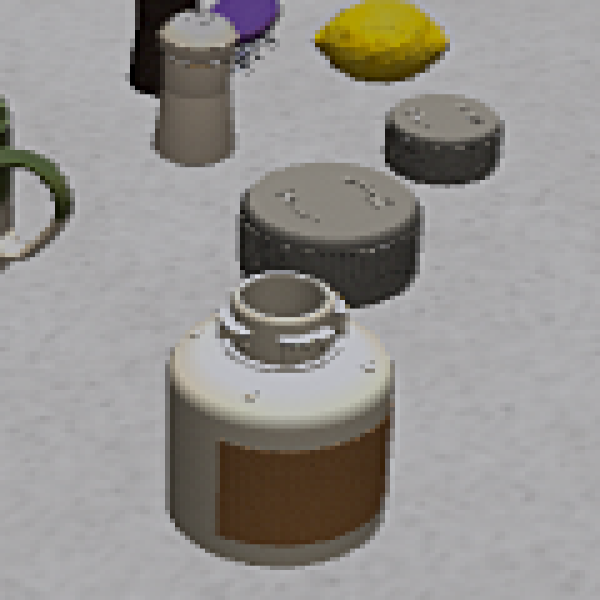

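The crop confirms it: the small grey cap with arrows at crop (443,138), i.e. scene (399,191), 56 mm across, about 30 mm high, at (0.543,-0.183). The big one is 80 mm across, so it is rejected. The jar is at (0.4427,0.1154) and its label faces the scene camera.

```bash
cat > go.py <<'E'
import sys,numpy as np
from bench import r
from scipy.spatial.transform import Rotation as R
def st(tgt=None,down=True):
    o=r.get_obs();M=R.from_rotvec(o["orientation"]).as_matrix()
    print("t",round(o["clock"],2),"p",o["tcp_pos"].round(4),"xaxis",M[:,0].round(3),"zaxis",M[:,2].round(4),"j",o["joints"].round(2),"F",o["contact_force"].round(1),"M",o["moment"].round(2),"w",round(o["grip_width"],4))
    if tgt is not None:
        print("tool shift",(M.T@(np.array(tgt)-o["tcp_pos"])).round(4))
        down=R.from_matrix(M); z=np.cross(M[:,2],[0,0,-1]);print("tilt fix (tool rotvec)",(M.T@z).round(4))
if __name__=="__main__": st([float(x) for x in sys.argv[1:4]] if len(sys.argv)>3 else None)
E
python3 go.py 0.543 -0.183 0.25
python3 - <<'E'
from h import *
c=np.load("pics/scene0c.npz");im=cv2.imread("pics/scene0.png");W=cloud(np.load("pics/scene0.npy"),c)
hsv=cv2.cvtColor(im,cv2.COLOR_BGR2HSV);m=(hsv[...,1]>110)&(hsv[...,0]<25)
J=np.array([.4427,.1154]);d=W[...,:2]-J;rr=np.hypot(d[...,0],d[...,1])
m&=(abs(rr-.042)<.003)&(W[...,2]>.02)&(W[...,2]<.065)
a=np.degrees(np.arctan2(d[m][:,1],d[m][:,0]))%360;print("label az",np.percentile(a,[0,1,50,99,100]))
E
```

```text
t 0.1 p [ 0.196  -0.6455  0.303 ] xaxis [ 0.957  0.291 -0.   ] zaxis [-6.0e-04  1.5e-03 -1.0e+00] j [ 1.17  0.48  0.02  1.56 -0.01  1.11 -0.08] F [1.2 0.5 0.1] M [-0.03  0.05 -0.03] w 0.0856
tool shift [ 0.4664 -0.3417  0.0535]
tilt fix (tool rotvec) [-0.0016  0.0001  0.    ]
label az [ 92.54626235  93.8372075  134.14616406 188.64698446 192.98697611]
```

Careful with the scale: shifts go in shares of 400 mm and turns go in shares of pi/2 rad. That gives: 0.19 m / 0.4 = 0.475, 0.16 m / 0.4 = 0.4.

```bash
python3 -m pendant '[{"pos": [0.1, -0.0725, 0]}, {"pos": [0.2, -0.145, 0]}, {"pos": [0.3, -0.2175, 0]}, {"pos": [0.4, -0.29, 0]}, {"pos": [0.475, -0.35, 0]}]' 0.085 40
python3 -m pendant '[{"pos": [0.1, -0.0725, 0]}, {"pos": [0.2, -0.145, 0]}, {"pos": [0.3, -0.2175, 0.025]}, {"pos": [0.4, -0.29, 0.05]}, {"pos": [0.475, -0.35, 0.075]}]'
python3 -m pendant '[{"pos": [0.075, -0.05, 0.025]}, {"pos": [0.15, -0.1, 0.025]}, {"pos": [0.2, -0.15, 0.025]}, {"pos": [0.2, -0.15, 0.025]}]'
python3 go.py 0.543 -0.183 0.2
```

```text
clock: 0.6
tcp_pos: [0.3392, -0.4538, 0.3036]
orientation: [-3.106, -0.465, -0.001]
contact_force: [0.1, 0.8, -0.7]
grip_width: 0.0853
gripper_force: 0.0
clock: 1.1
tcp_pos: [0.4799, -0.2647, 0.2736]
orientation: [-3.107, -0.465, -0.001]
contact_force: [0.2, -0.3, 0.1]
grip_width: 0.0852
gripper_force: 0.0
clock: 1.5
tcp_pos: [0.5396, -0.1818, 0.2635]
orientation: [-3.103, -0.472, -0.002]
contact_force: [-0.5, -0.4, 0.1]
grip_width: 0.0851
gripper_force: 0.0
t 1.5 p [ 0.5396 -0.1818  0.2635] xaxis [0.955 0.297 0.001] zaxis [ 6.0e-04  2.7e-03 -1.0e+00] j [ 0.39  0.36 -0.22  1.84  0.09  0.95 -1.13] F [-0.5 -0.4  0.1] M [-0.   -0.02 -0.01] w 0.0851
tool shift [0.0028 0.0023 0.0635]
tilt fix (tool rotvec) [-0.0024 -0.0013  0.    ]
```

```bash
cat > wr.py <<'E'
import sys
from h import *
from bench import grab_frame,camera_info
c=camera_info("wrist");im,d=grab_frame("wrist");cv2.imwrite(sys.argv[1],im)
W=cloud(d,c);x,y,rad,z0,z1=map(float,sys.argv[2:7])
m=(np.hypot(W[...,0]-x,W[...,1]-y)<rad)&(W[...,2]>z0)&(W[...,2]<z1)
p=W[m];e,_r=cv2.minEnclosingCircle(p[:,:2].astype(np.float32))
print("n",len(p),"z med/98",np.median(p[:,2]).round(4),np.percentile(p[:,2],98).round(4),"mean",p.mean(0).round(4),"encl",np.round(e,4),round(_r,4))
v,u=np.nonzero(m);print("px box",u.min(),u.max(),v.min(),v.max(),"cam",(-c["R"].T@c["t"]).round(3))
h=cv2.convexHull(p[:,:2].astype(np.float32))[:,0];print("hull circ",circ(h))
E
python3 wr.py pics/w1.png .543 -.183 .04 .024 .05
```

```text
n 2750 z med/98 0.03 0.0316 mean [ 0.5444 -0.1821  0.0299] encl [ 0.543  -0.1826] 0.0285
px box 294 354 145 203 cam [ 0.605 -0.161  0.334]
hull circ (array([ 0.54328416, -0.18249297,  0.02802954]), np.float64(0.0002008728214700145))
```

View pics/w1.png

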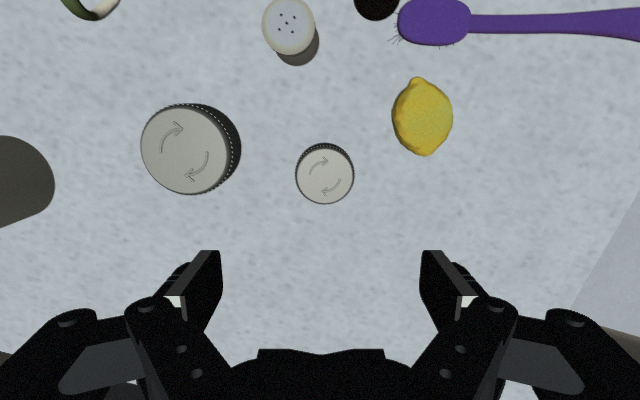

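The cap shows at (325,174) with its arrows up, centre (0.5432,-0.1826), agreeing with the scene and side views to within 1 mm. I descend and grip it.

Scaled: 0.155 m / 0.4 = 0.3875, 0.125 m / 0.4 = 0.3125.

```bash
python3 -m pendant '[{"pos": [0.0075, 0.005, 0.1]}, {"pos": [0.0075, 0.005, 0.2125]}, {"pos": [0.0075, 0.005, 0.3125]}, {"pos": [0.0075, 0.005, 0.3875]}, {"pos": [0.0075, 0.005, 0.3875]}]'
python3 -m pendant '[{"pos": [0, 0, 0.035]}, {"pos": [0, 0, 0.07]}, {"pos": [0, 0, 0.07]}]'
python3 go.py 0.5432 -0.1826 0.08
```

```text
clock: 2.05
tcp_pos: [0.5374, -0.1886, 0.1049]
orientation: [-3.105, -0.459, 0.013]
contact_force: [0.3, 0.0, -0.2]
grip_width: 0.085
gripper_force: 0.0
clock: 2.35
tcp_pos: [0.5404, -0.1881, 0.0801]
orientation: [-3.107, -0.461, 0.002]
contact_force: [-0.3, 0.1, 0.0]
grip_width: 0.0848
gripper_force: 0.0
t 2.35 p [ 0.5404 -0.1881  0.0801] xaxis [ 0.957  0.29  -0.001] zaxis [-1.2e-03  2.0e-04 -1.0e+00] j [ 0.36  0.62 -0.17  1.94  0.17  0.6  -1.2 ] F [-0.3  0.1  0. ] M [-0.01  0.04  0.05] w 0.0848
tool shift [ 0.0043 -0.0044  0.0001]
tilt fix (tool rotvec) [-0.0005  0.0011  0.    ]
```

Scaled: -0.004 m / 0.4 = -0.01.

```bash
python3 -m pendant '[{"pos": [0.01, -0.01, 0]}, {"pos": [0.01, -0.01, 0]}, {"pos": [0.01, -0.01, 0]}]' | tail -5 | head -1
python3 go.py 0.5432 -0.1826 0.08
```

```text
tcp_pos: [0.5443, -0.1827, 0.0817]
t 2.65 p [ 0.5443 -0.1827  0.0817] xaxis [0.957 0.291 0.001] zaxis [ 1.5e-03 -3.0e-04 -1.0e+00] j [ 0.35  0.62 -0.17  1.94  0.17  0.6  -1.21] F [ 0.7 -0.6 -0. ] M [0.07 0.04 0.02] w 0.0853
tool shift [-0.0011 -0.0004  0.0017]
tilt fix (tool rotvec) [ 0.0007 -0.0014  0.    ]
```

Scaled: -0.001 m / 0.4 = -0.0025.

```bash
python3 -m pendant '[{"pos": [-0.0025, 0, 0]}, {"pos": [-0.0025, 0, 0]}, {"pos": [-0.0025, 0, 0]}, {"pos": [-0.0025, 0, 0]}, {"pos": [-0.0025, 0, 0]}]' 0.05 50
python3 -m pendant '[{}, {}]'
python3 go.py 0.5432 -0.1826 0.08
python3 wr.py pics/w2.png .543 -.183 .04 .024 .04
```

```text
clock: 3.15
tcp_pos: [0.5426, -0.1835, 0.0816]
orientation: [3.107, 0.461, 0.0]
contact_force: [-1.7, -0.3, 6.8]
grip_width: 0.0536
gripper_force: 52.2
clock: 3.35
tcp_pos: [0.5426, -0.1835, 0.0816]
orientation: [3.107, 0.461, 0.0]
contact_force: [-2.2, 0.6, 6.0]
grip_width: 0.0536
gripper_force: 52.2
t 3.35 p [ 0.5426 -0.1835  0.0816] xaxis [0.957 0.29  0.   ] zaxis [ 1.e-04 -4.e-04 -1.e+00] j [ 0.35  0.62 -0.17  1.94  0.17  0.6  -1.21] F [-2.2  0.6  6. ] M [-0.01  0.35  0.06] w 0.0536
tool shift [ 0.0008 -0.0007  0.0016]
tilt fix (tool rotvec) [ 0.0004 -0.      0.    ]
n 14741 z med/98 0.0301 0.0378 mean [ 0.5464 -0.1818  0.0302] encl [ 0.5486 -0.1812] 0.0396
px box 215 426 205 330 cam [ 0.608 -0.163  0.152]
hull circ (array([ 0.54365726, -0.18232926,  0.02832662]), np.float64(0.005201508242862349))
```

View pics/w2.png

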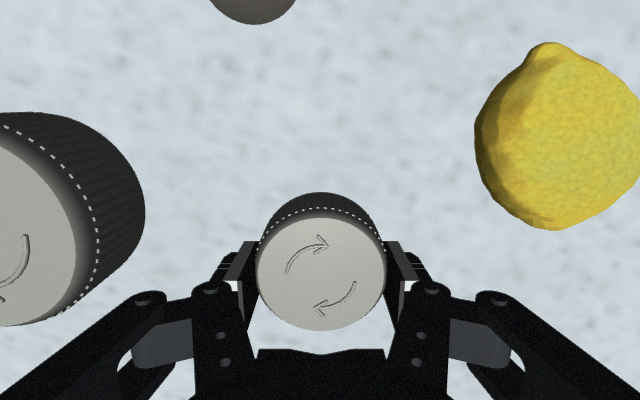

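The cap sits squarely between the pads, top face centred near (321,275). I measure its centre in the tool frame, then lift.

Scaled: -0.14 m / 0.4 = -0.35, -0.12 m / 0.4 = -0.3.

```bash
cat > capc.py <<'E'
import sys
from h import *
from bench import r,camera_info,grab_frame
from scipy.spatial.transform import Rotation as R
im,zt=sys.argv[1],float(sys.argv[2])
c=camera_info("wrist");o=r.get_obs();img=cv2.imread(im)
g=cv2.inRange(cv2.cvtColor(img,cv2.COLOR_BGR2GRAY),105,215);g[:,:252]=0;g[:,392:]=0;g[:205]=0;g[335:]=0
hsv=cv2.cvtColor(img,cv2.COLOR_BGR2HSV)
n,L,S,C=cv2.connectedComponentsWithStats(cv2.morphologyEx(g,cv2.MORPH_OPEN,np.ones((5,5))))
k=L[285,321] or 1+np.argmax(S[1:,4]);m=np.uint8(L==k)
h=cv2.convexHull(max(cv2.findContours(m,0,1)[0],key=len))[:,0].astype(float)
pts=[]
for q in h:
    a,d=ray(q,c);pts.append(a+d*(zt-a[2])/d[2])
pts=np.array(pts);s,e=circ(pts);M=R.from_rotvec(o["orientation"]).as_matrix()
print("box",S[k],"circle",s.round(4),e,"in tool",(M.T@(np.array([*s[:2],zt])-o["tcp_pos"])).round(4))
E
python3 capc.py pics/w2.png 0.030
python3 -m pendant '[{"pos": [0, 0, -0.05]}, {"pos": [0, 0, -0.125]}, {"pos": [0, 0, -0.225]}, {"pos": [0, 0, -0.3]}, {"pos": [0, 0, -0.35]}]'
python3 go.py 0.4427 0.1154 0.235
```

```text
box [  252   218   140   117 13494] circle [ 0.5363 -0.1854  0.0313] 0.001967656090022216 in tool [-0.0066 -0.      0.0516]
clock: 3.9
tcp_pos: [0.5432, -0.1835, 0.2235]
orientation: [3.106, 0.461, 0.004]
contact_force: [0.2, -0.2, -0.9]
grip_width: 0.0539
gripper_force: 53.0
t 3.9 p [ 0.5432 -0.1835  0.2235] xaxis [0.957 0.29  0.002] zaxis [ 2.8e-03 -8.0e-04 -1.0e+00] j [ 0.38  0.41 -0.21  1.87  0.11  0.87 -1.16] F [ 0.2 -0.2 -0.9] M [ 0.02 -0.   -0.03] w 0.0539
tool shift [-0.0094 -0.3152 -0.012 ]
tilt fix (tool rotvec) [ 0.0016 -0.0024  0.    ]
```

Scaled: -0.215 m / 0.4 = -0.5375, -0.003 m / 0.4 = -0.0075.

```bash
python3 -m pendant '[{"pos": [0, -0.1, 0]}, {"pos": [-0.0075, -0.2125, -0.025]}, {"pos": [-0.0125, -0.325, -0.025]}, {"pos": [-0.0175, -0.4375, -0.025]}, {"pos": [-0.02, -0.5375, -0.025]}]' | head -2
python3 -m pendant '[{"pos": [0, -0.0875, 0]}, {"pos": [-0.0025, -0.175, 0]}, {"pos": [-0.0025, -0.225, 0]}, {"pos": [-0.0025, -0.25, 0]}, {"pos": [-0.0025, -0.25, 0]}]' | head -2
python3 -m pendant '[{}, {}, {}]' | head -2
cat > ct.py <<'E'
import sys
from h import *
from bench import r,camera_info,grab_frame
from scipy.spatial.transform import Rotation as R
c=camera_info("wrist");o=r.get_obs();im,d=grab_frame("wrist");cv2.imwrite(sys.argv[1],im)
M=R.from_rotvec(o["orientation"]).as_matrix();T=(cloud(d,c)-o["tcp_pos"])@M
g=im.astype(int).sum(2)/3
m=(abs(T[...,2]-.0515)<.006)&(np.hypot(T[...,0],T[...,1])<.036)
m2=m&(g>90);n,L,S,C=cv2.connectedComponentsWithStats(np.uint8(m2));k=1+np.argmax(S[1:,4]);q=T[L==k]
print("n",len(q),S[k],"zmed",np.median(q[:,2]));A=np.c_[q[:,:2],np.ones(len(q))];print("plane",np.linalg.lstsq(A,q[:,2],rcond=None)[0].round(4))
h=cv2.convexHull(q[:,:2].astype(np.float32))[:,0]
print("tool centre free r",circ(h),"x range",q[:,0].min(),q[:,0].max(),"y",q[:,1].min(),q[:,1].max())
hx=h[abs(h[:,1])<.022];print("r=28",circ(hx,.028))
E
python3 ct.py pics/w3.png
python3 go.py 0.4427 0.1154 0.235
```

```text
clock: 4.4
tcp_pos: [0.4714, 0.0219, 0.2311]
clock: 4.9
tcp_pos: [0.4423, 0.1163, 0.231]
clock: 5.2
tcp_pos: [0.4429, 0.1144, 0.2308]
n 11402 [  257   216   128   115 11402] zmed 0.05139883730869849
plane [-0.0017  0.0019  0.0514]
tool centre free r (array([ 0.000299  , -0.00037024,  0.02616574]), np.float64(0.00045121145617790657)) x range -0.02555530160204465 0.026552486958170876 y -0.02637595096095889 0.02558675044972861
r=28 (array([-0.00097543, -0.00035599]), np.float64(0.0011683254307165356))
t 5.25 p [0.4428 0.1145 0.2308] xaxis [ 0.957  0.289 -0.   ] zaxis [-1.e-04 -3.e-04 -1.e+00] j [-0.06  0.24 -0.37  2.11  0.12  0.81 -1.78] F [ 0.   0.9 -0.4] M [ 0.01 -0.01 -0.  ] w 0.0535
tool shift [ 0.0001 -0.0009 -0.0042]
tilt fix (tool rotvec) [0.0003 0.0002 0.    ]
```

View pics/w3.png

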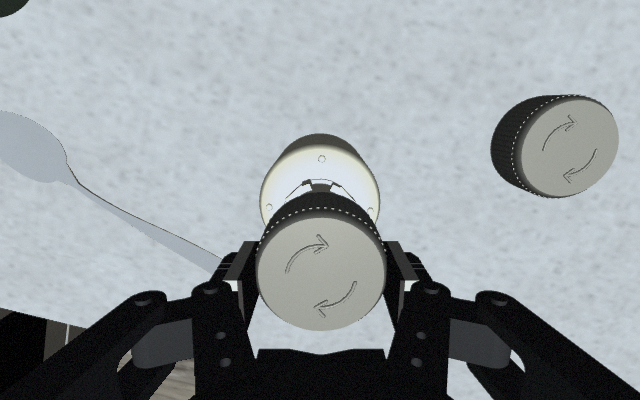

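The cap hangs level, its centre within 0.5 mm of the tool axis (321,275), with its lower edge 81.4 mm below the TCP; the jar shoulder with its pips lies beneath at (321,185). I lower it carefully.

Scaled: 0.028 m / 0.4 = 0.07, 0.02 m / 0.4 = 0.05.

```bash
python3 -m pendant '[{"pos": [0, -0.0025, 0.025]}, {"pos": [0, -0.0025, 0.05]}, {"pos": [0, -0.0025, 0.07]}, {"pos": [0, -0.0025, 0.07]}, {"pos": [0, -0.0025, 0.07]}]' | sed -n '2p;4p'
python3 -m pendant '[{"pos": [0, 0, 0.005]}, {"pos": [0, 0, 0.01]}, {"pos": [0, 0, 0.015]}, {"pos": [0, 0, 0.015]}]' | sed -n '2p;4p'
python3 go.py 0.4427 0.1154 0.190
```

```text
tcp_pos: [0.4421, 0.1165, 0.2025]
contact_force: [0.1, 0.3, 0.1]
tcp_pos: [0.4421, 0.1164, 0.1967]
contact_force: [0.2, -0.5, 0.0]
t 6.15 p [0.4421 0.1164 0.1967] xaxis [ 0.957  0.291 -0.   ] zaxis [-2.e-04 -1.e-04 -1.e+00] j [-0.08  0.29 -0.36  2.14  0.15  0.73 -1.82] F [ 0.2 -0.5  0. ] M [-0.03  0.   -0.03] w 0.0535
tool shift [0.0002 0.0012 0.0067]
tilt fix (tool rotvec) [0.0001 0.0003 0.    ]
```

Scaled: 0.004 m / 0.4 = 0.01, 0.001 m / 0.4 = 0.0025.

```bash
python3 -m pendant '[{"pos": [0, 0.0025, 0.005]}, {"pos": [0, 0.0025, 0.01]}, {"pos": [0, 0.0025, 0.01]}]' | sed -n '2p;4p'
python3 -m pendant '[{"pos": [0, 0, 0.0025]}, {"pos": [0, 0, 0.005]}, {"pos": [0, 0, 0.005]}]' | sed -n '2p;4p'
python3 -m pendant '[{"pos": [0, 0, 0.0025]}, {"pos": [0, 0, 0.0025]}]' | sed -n '2p;4p'
python3 go.py 0.4427 0.1154 0.190
```

```text
tcp_pos: [0.4424, 0.1154, 0.1926]
contact_force: [0.0, 0.4, -0.5]
tcp_pos: [0.4425, 0.1155, 0.1908]
contact_force: [0.1, -0.5, -0.6]
tcp_pos: [0.4425, 0.1155, 0.1898]
contact_force: [-0.3, 0.9, -0.6]
t 6.95 p [0.4425 0.1155 0.1898] xaxis [ 0.957  0.29  -0.   ] zaxis [-1.e-04 -0.e+00 -1.e+00] j [-0.08  0.3  -0.36  2.15  0.16  0.72 -1.82] F [-0.3  0.9 -0.6] M [ 0.04  0.03 -0.01] w 0.0536
tool shift [ 0.0002  0.0002 -0.0002]
tilt fix (tool rotvec) [-0.      0.0001  0.    ]
```

Scaled: 0.0005 m / 0.4 = 0.0013.

```bash
for i in 1; do python3 -m pendant '[{"pos": [0, 0, 0.0013]}, {"pos": [0, 0, 0.0013]}]' | sed -n '2p;4p'; done
python3 -m pendant '[{"pos": [0, 0, 0.0013]}, {"pos": [0, 0, 0.0013]}]' | sed -n '2p;4p'
python3 -m pendant '[{"pos": [0, 0, 0.0013]}, {"pos": [0, 0, 0.0013]}]' | sed -n '2p;4p'
```

```text
tcp_pos: [0.4426, 0.1156, 0.1895]
contact_force: [-0.5, -0.1, 1.2]
tcp_pos: [0.4427, 0.1156, 0.1893]
contact_force: [-1.8, -0.5, 6.0]
tcp_pos: [0.4428, 0.1156, 0.1892]
contact_force: [-2.4, -1.8, 10.1]
```

```bash
python3 -m pendant '[{"pos": [0, 0, -0.0015]}, {"pos": [0, 0, -0.0015]}]' | sed -n '2p;4p'
python3 -m pendant '[{"turn_vec": [0, 0, 0.0318]}, {"turn_vec": [0, 0, 0.0509]}, {"turn_vec": [0, 0, 0.0509]}]' | sed -n '2p;4p'; python3 go.py
python3 -m pendant '[{"turn_vec": [0, 0, 0.0318]}, {"turn_vec": [0, 0, 0.0509]}, {"turn_vec": [0, 0, 0.0509]}]' | sed -n '2p;4p'; python3 go.py
```

```text
tcp_pos: [0.4426, 0.1156, 0.1893]
contact_force: [-1.5, -0.6, 6.6]
tcp_pos: [0.443, 0.1157, 0.1894]
contact_force: [-1.0, -0.8, 5.3]
t 8.05 p [0.443  0.1157 0.1894] xaxis [0.977 0.212 0.001] zaxis [ 1.3e-03  3.0e-04 -1.0e+00] j [-0.1   0.3  -0.34  2.15  0.15  0.71 -1.9 ] F [-1.  -0.8  5.3] M [-0.13  0.18  0.01] w 0.0536
tcp_pos: [0.4432, 0.1158, 0.1895]
contact_force: [-0.2, 0.5, 5.3]
t 8.35 p [0.4432 0.1158 0.1895] xaxis [0.991 0.134 0.002] zaxis [ 1.6e-03  5.0e-04 -1.0e+00] j [-0.11  0.3  -0.33  2.15  0.15  0.71 -1.97] F [-0.2  0.5  5.3] M [-0.04  0.05 -0.07] w 0.0536
```

Scaled: -0.0002 m / 0.4 = -0.0005, -0.16 rad / 1.5708 = -0.1019.

```bash
q(){ sed -n '2p;4p'; }
python3 -m pendant '[{"pos": [0, 0, -0.0005], "turn_vec": [0, 0, -0.0509]}, {"pos": [0, 0, -0.0005], "turn_vec": [0, 0, -0.1019]}, {"pos": [0, 0, -0.0005], "turn_vec": [0, 0, -0.1019]}]' | q
python3 -m pendant '[{"turn_vec": [0, 0, -0.0637]}, {"turn_vec": [0, 0, -0.0637]}]' | q
python3 -m pendant '[{"turn_vec": [0, 0, -0.0637]}, {"turn_vec": [0, 0, -0.0637]}]' | q
python3 -m pendant '[{"turn_vec": [0, 0, -0.0637]}, {"turn_vec": [0, 0, -0.0637]}]' | q
python3 go.py .4427 .1154 .185
```

```text
tcp_pos: [0.4429, 0.1157, 0.1894]
contact_force: [-0.1, 0.6, 3.6]
tcp_pos: [0.4425, 0.1154, 0.189]
contact_force: [0.6, -0.4, 0.3]
tcp_pos: [0.4423, 0.1153, 0.1889]
contact_force: [-0.8, -0.2, 0.4]
tcp_pos: [0.4424, 0.1154, 0.189]
contact_force: [0.8, -0.3, -0.8]
t 9.25 p [0.4424 0.1154 0.189 ] xaxis [ 0.83   0.558 -0.   ] zaxis [-5.e-04 -0.e+00 -1.e+00] j [-0.03  0.31 -0.42  2.14  0.19  0.72 -1.55] F [ 0.8 -0.3 -0.8] M [ 0.04 -0.03 -0.01] w 0.0535
tool shift [0.0003 0.0002 0.004 ]
tilt fix (tool rotvec) [-0.0003  0.0004  0.    ]
```

Scaled: 0.0006 m / 0.4 = 0.0015.

```bash
q(){ sed -n '2p;4p'; }
python3 -m pendant '[{"pos": [0, 0, 0.0015]}, {"pos": [0, 0, 0.0015]}]' | q
python3 -m pendant '[{"pos": [0, 0, 0.0015]}, {"pos": [0, 0, 0.0015]}]' | q
python3 go.py
```

```text
tcp_pos: [0.4425, 0.1155, 0.1885]
contact_force: [-0.2, -0.3, 0.3]
tcp_pos: [0.4425, 0.1155, 0.1879]
contact_force: [0.3, 0.8, -0.6]
t 9.65 p [0.4425 0.1155 0.1879] xaxis [ 0.829  0.559 -0.   ] zaxis [-1.e-04 -1.e-04 -1.e+00] j [-0.03  0.32 -0.42  2.14  0.19  0.72 -1.55] F [ 0.3  0.8 -0.6] M [-0.02 -0.02  0.06] w 0.0539
```

```bash
cat > lab.py <<'E'
from h import *
from bench import grab_frame,camera_info
import sys
def edge(im,W):
    hsv=cv2.cvtColor(im,cv2.COLOR_BGR2HSV);m=(hsv[...,1]>110)&(hsv[...,0]<25)
    g=(W[...,2]>.012)&(W[...,2]<.078)&(np.hypot(W[...,0]-.4427,W[...,1]-.1154)<.055)
    J,e=circ(W[g],.042);d=W[...,:2]-J
    m&=(abs(np.hypot(d[...,0],d[...,1])-.042)<.004)&(W[...,2]>.025)&(W[...,2]<.06)
    us=[np.nonzero(m[v])[0].min() for v in range(m.shape[0]) if m[v].sum()>8]
    a=np.degrees(np.arctan2(d[m][:,1],d[m][:,0]))%360
    print("jar",J.round(4),"label left px",np.mean(us).round(2),"az edges",np.percentile(a,[.5,2,98,99.5]).round(1))
edge(cv2.imread("pics/scene0.png"),cloud(np.load("pics/scene0.npy"),np.load("pics/scene0c.npz")))
im,d=grab_frame("scene");cv2.imwrite(sys.argv[1],im);edge(im,cloud(d,camera_info("scene")))
E
python3 lab.py pics/s2.png
```

```text
jar [0.4429 0.1155] label left px 354.25 az edges [ 93.5  94.8 187.5 190.7]
jar [0.443  0.1155] label left px 354.31 az edges [ 94.   95.3 186.3 190.5]
```

The jar and label have not moved and the lugs are in the gaps. I seat the cap until the liner touches.

Scaled: 0.0015 m / 0.4 = 0.0038, 0.001 m / 0.4 = 0.0025, 0.04 rad / 1.5708 = 0.0255.

```bash
q(){ sed -n '2p;4p'; }
python3 -m pendant '[{"pos": [0, 0, 0.0025], "turn_vec": [0, 0, 0.0127]}, {"pos": [0, 0, 0.0038], "turn_vec": [0, 0, 0.0255]}, {"pos": [0, 0, 0.0038], "turn_vec": [0, 0, 0.0255]}]' | q
python3 -m pendant '[{"pos": [0, 0, 0.0025]}, {"pos": [0, 0, 0.0038]}, {"pos": [0, 0, 0.0038]}]' | q
python3 -m pendant '[{"pos": [0, 0, 0.0025]}, {"pos": [0, 0, 0.0025]}]' | q
python3 go.py
```

```text
tcp_pos: [0.4425, 0.1155, 0.1864]
contact_force: [0.7, -0.5, 0.1]
tcp_pos: [0.4425, 0.1155, 0.185]
contact_force: [-1.1, 0.8, 1.8]
tcp_pos: [0.4426, 0.1155, 0.1841]
contact_force: [-1.4, -0.3, 3.2]
t 10.5 p [0.4426 0.1155 0.1841] xaxis [0.85  0.527 0.   ] zaxis [ 1.e-04 -1.e-04 -1.e+00] j [-0.04  0.32 -0.41  2.15  0.19  0.71 -1.59] F [-1.4 -0.3  3.2] M [-0.08  0.25 -0.07] w 0.0538
```

Scaled: 0.003 m / 0.4 = 0.0075, 0.002 m / 0.4 = 0.005.

```bash
q(){ sed -n '2p;4p'; }
python3 -m pendant '[{"pos": [0, 0, 0.0025]}, {"pos": [0, 0, 0.005]}, {"pos": [0, 0, 0.0075]}, {"pos": [0, 0, 0.0075]}]' - 65 | q
python3 -m pendant '[{"pos": [0, 0, 0.0025]}, {"pos": [0, 0, 0.005]}, {"pos": [0, 0, 0.0075]}, {"pos": [0, 0, 0.0075]}]' | q
python3 go.py
```

```text
tcp_pos: [0.4426, 0.1156, 0.1813]
contact_force: [-2.7, -0.8, 9.1]
tcp_pos: [0.4426, 0.1156, 0.1787]
contact_force: [-5.1, -1.6, 14.0]
t 11.3 p [0.4426 0.1156 0.1787] xaxis [0.85  0.527 0.   ] zaxis [ 4.e-04 -4.e-04 -1.e+00] j [-0.04  0.33 -0.41  2.15  0.2   0.7  -1.6 ] F [-5.1 -1.6 14. ] M [-0.37  0.91  0.05] w 0.0534
```

Scaled: 0.0014 m / 0.4 = 0.0035, 0.0007 m / 0.4 = 0.0018.

```bash
cat > s.py <<'E'
from bench import r
from scipy.spatial.transform import Rotation as R
import numpy as np
o=r.get_obs();M=R.from_rotvec(o["orientation"]).as_matrix()
print(round(o["clock"],2),o["tcp_pos"].round(4),"yaw",np.degrees(np.arctan2(M[1,0],M[0,0])).round(2),"F",o["contact_force"].round(1),"M",o["moment"].round(2),"j7",o["joints"][6].round(2),"j7tau",o["tau"][6].round(2))
E
s(){ tail -0 >/dev/null; python3 s.py; }
python3 -m pendant '[{"pos": [-0.0008, -0.0005, 0.0018]}, {"pos": [-0.0008, -0.0005, 0.0035]}, {"pos": [-0.0008, -0.0005, 0.0035]}]' |s
python3 -m pendant '[{"turn_vec": [0, 0, 0.0255]}, {"turn_vec": [0, 0, 0.0509]}, {"turn_vec": [0, 0, 0.0509]}]' |s
python3 -m pendant '[{"turn_vec": [0, 0, 0.0255]}, {"turn_vec": [0, 0, 0.0509]}, {"turn_vec": [0, 0, 0.0509]}]' |s
python3 -m pendant '[{"turn_vec": [0, 0, 0.0255]}, {"turn_vec": [0, 0, 0.0509]}, {"turn_vec": [0, 0, 0.0509]}]' |s
```

```text
11.6 [0.4426 0.1156 0.1776] yaw 31.78 F [-3.8 -1.7 16.3] M [-0.37  0.91  0.06] j7 -1.6 j7tau -0.01
11.9 [0.443  0.1158 0.1779] yaw 27.14 F [-4.  -2.5 15.8] M [-0.29  0.71 -0.  ] j7 -1.67 j7tau -0.32
11.9 [0.443  0.1158 0.1779] yaw 27.14 F [-4.  -2.5 15.8] M [-0.29  0.71 -0.  ] j7 -1.67 j7tau -0.32
12.5 [0.4434 0.1158 0.178 ] yaw 17.98 F [-1.8 -1.1 15.7] M [-0.44  0.44  0.02] j7 -1.82 j7tau -0.33Exception ignored on flushing sys.stdout:
BrokenPipeError: [Errno 32] Broken pipe
```

Scaled: 0.08 rad / 1.5708 = 0.0509.

```bash
python3 lab.py pics/s3.png; N=/dev/null
python3 -m pendant '[{"turn_vec": [0, 0, 0.0255]}, {"turn_vec": [0, 0, 0.0509]}, {"turn_vec": [0, 0, 0.0509]}]' >$N; python3 s.py
python3 -m pendant '[{"turn_vec": [0, 0, 0.0255]}, {"turn_vec": [0, 0, 0.0509]}, {"turn_vec": [0, 0, 0.0509]}]' >$N; python3 s.py
python3 lab.py pics/s4.png
```

```text
jar [0.4429 0.1155] label left px 354.25 az edges [ 93.5  94.8 187.5 190.7]
jar [0.4429 0.1154] label left px 354.71 az edges [ 93.5  94.6 188.1 190.7]
12.85 [0.4435 0.1157 0.178 ] yaw 13.38 F [-2.5 -2.4 15.7] M [-0.51  0.41  0.07] j7 -1.89 j7tau -0.32
13.15 [0.4436 0.1157 0.178 ] yaw 8.8 F [-1.1 -2.6 15.5] M [-0.44  0.37  0.04] j7 -1.96 j7tau -0.32
jar [0.4429 0.1155] label left px 354.25 az edges [ 93.5  94.8 187.5 190.7]
jar [0.4429 0.1155] label left px 354.19 az edges [ 93.4  95.1 187.6 190. ]
```

Scaled: 0.08 rad / 1.5708 = 0.0509.

```bash
N=/dev/null
python3 -m pendant '[{"turn_vec": [0, 0, 0.0255]}, {"turn_vec": [0, 0, 0.0509]}, {"turn_vec": [0, 0, 0.0764]}, {"turn_vec": [0, 0, 0.0764]}]' >$N; python3 s.py
python3 -m pendant '[{"turn_vec": [0, 0, 0.0255]}, {"turn_vec": [0, 0, 0.0509]}, {"turn_vec": [0, 0, 0.0764]}, {"turn_vec": [0, 0, 0.0764]}]' >$N; python3 s.py
python3 -m pendant '[{"turn_vec": [0, 0, 0.0191]}, {"turn_vec": [0, 0, 0.0191]}]' >$N; python3 s.py
python3 -m pendant '[{"turn_vec": [0, 0, 0.0191]}, {"turn_vec": [0, 0, 0.0191]}]' >$N; python3 s.py
```

```text
13.6 [0.4436 0.1157 0.178 ] yaw 1.93 F [-1.7 -2.8 14.8] M [-0.47  0.37  0.04] j7 -2.07 j7tau -0.33
14.0 [0.4436 0.1157 0.178 ] yaw -4.95 F [-1.9 -1.8 15.6] M [-0.37  0.37 -0.02] j7 -2.18 j7tau -0.32
14.2 [0.4436 0.1158 0.1781] yaw -6.65 F [-1.3 -1.6 15.4] M [-0.42  0.36  0.03] j7 -2.2 j7tau -0.27
14.4 [0.4436 0.1158 0.1781] yaw -8.36 F [-1.6 -1.9 15.5] M [-0.48  0.37  0.02] j7 -2.23 j7tau -0.28
```

Scaled: 0.03 rad / 1.5708 = 0.0191.

```bash
N=/dev/null
python3 -m pendant '[{"turn_vec": [0, 0, 0.0191]}, {"turn_vec": [0, 0, 0.0191]}]' >$N; python3 s.py
python3 -m pendant '[{"turn_vec": [0, 0, 0.0191]}, {"turn_vec": [0, 0, 0.0191]}]' >$N; python3 s.py
python3 -m pendant '[{"turn_vec": [0, 0, 0.0159]}, {"turn_vec": [0, 0, 0.0159]}]' >$N; python3 s.py
python3 lab.py pics/s5.png|tail -1
```

```text
14.6 [0.4436 0.1158 0.1781] yaw -10.08 F [-1.1 -1.6 14.9] M [-0.47  0.44  0.  ] j7 -2.26 j7tau -0.28
14.8 [0.4436 0.1158 0.1781] yaw -11.8 F [-1.5 -1.2 15.5] M [-0.4   0.41  0.07] j7 -2.28 j7tau -0.28
15.0 [0.4436 0.1158 0.1781] yaw -13.22 F [-1.5 -1.7 15.2] M [-0.42  0.42  0.12] j7 -2.31 j7tau -0.26
jar [0.4429 0.1154] label left px 354.65 az edges [ 93.5  94.4 186.5 189.4]
```

Scaled: 0.02 rad / 1.5708 = 0.0127.

```bash
N=/dev/null
python3 -m pendant '[{"turn_vec": [0, 0, 0.0127]}, {"turn_vec": [0, 0, 0.0127]}]' >$N; python3 s.py
python3 -m pendant '[{"turn_vec": [0, 0, 0.0127]}, {"turn_vec": [0, 0, 0.0127]}]' >$N; python3 s.py
python3 lab.py pics/s6.png|tail -1
```

```text
15.25 [0.4436 0.1158 0.1781] yaw -14.36 F [-1.4 -2.2 14.6] M [-0.37  0.37  0.14] j7 -2.32 j7tau -0.24
15.45 [0.4436 0.1158 0.1781] yaw -15.5 F [-1.6 -1.8 14.9] M [-0.45  0.39  0.09] j7 -2.34 j7tau -0.27
jar [0.4428 0.1155] label left px 354.47 az edges [ 92.9  94.5 185.6 190.7]
```

Scaled: 0.02 rad / 1.5708 = 0.0127.

```bash
N=/dev/null
python3 -m pendant '[{"turn_vec": [0, 0, 0.0127]}, {"turn_vec": [0, 0, 0.0127]}]' >$N; python3 s.py
python3 -m pendant '[{"turn_vec": [0, 0, 0.0127]}, {"turn_vec": [0, 0, 0.0127]}]' >$N; python3 s.py
python3 lab.py pics/s7.png|tail -1
```

```text
15.7 [0.4435 0.1158 0.178 ] yaw -16.63 F [-1.9 -1.6 15.5] M [-0.5   0.43  0.19] j7 -2.36 j7tau -0.34
15.9 [0.4435 0.1157 0.178 ] yaw -17.75 F [-2.5 -2.9 16.1] M [-0.57  0.49  0.32] j7 -2.38 j7tau -0.44
jar [0.4429 0.1155] label left px 354.53 az edges [ 93.8  94.9 187.2 189.5]
```

Mz rises from about 0.05 to 0.32 Nm after 49.5°: the stop is met and the label has not moved. I let it rise into the notches.

Scaled: -0.003 m / 0.4 = -0.0075, -0.002 m / 0.4 = -0.005, -0.01 rad / 1.5708 = -0.0064.

```bash
N=/dev/null
python3 -m pendant '[{"pos": [0, 0, -0.0025], "turn_vec": [0, 0, -0.0032]}, {"pos": [0, 0, -0.005], "turn_vec": [0, 0, -0.0064]}, {"pos": [0, 0, -0.0075], "turn_vec": [0, 0, -0.0064]}, {"pos": [0, 0, -0.0075], "turn_vec": [0, 0, -0.0064]}]' >$N; python3 s.py
python3 -m pendant '[{"pos": [0, 0, -0.0025]}, {"pos": [0, 0, -0.0038]}, {"pos": [0, 0, -0.0038]}]' >$N; python3 s.py
python3 -m pendant '[{"pos": [0, 0, -0.0013]}, {"pos": [0, 0, -0.0013]}]' >$N; python3 s.py
```

```text
16.35 [0.4434 0.1157 0.1806] yaw -17.2 F [-1.1 -1.7 11.2] M [-0.43  0.21  0.08] j7 -2.37 j7tau -0.08
16.65 [0.4433 0.1157 0.1818] yaw -17.19 F [ 1.1 -0.9  7.2] M [-0.32 -0.16  0.09] j7 -2.37 j7tau -0.11
16.85 [0.4433 0.1157 0.1822] yaw -17.2 F [ 1.9 -1.2  6.3] M [-0.28 -0.31  0.12] j7 -2.37 j7tau -0.11
```

Careful with the scale: shifts go in shares of 400 mm and turns go in shares of pi/2 rad. That gives: -0.0005 m / 0.4 = -0.0013.

```bash
N=/dev/null
python3 -m pendant '[{"pos": [0, 0, -0.0013]}, {"pos": [0, 0, -0.0013]}]' >$N; python3 s.py
python3 -m pendant '[{"pos": [0, 0, -0.0013]}, {"pos": [0, 0, -0.0013]}]' >$N; python3 s.py
```

```text
17.05 [0.4429 0.1157 0.1824] yaw -17.21 F [ 2.2 -1.1  2.8] M [-0.2  -0.59  0.06] j7 -2.36 j7tau -0.06
17.25 [0.4424 0.1157 0.1826] yaw -17.21 F [2.8 0.4 0.2] M [ 0.   -0.66 -0.  ] j7 -2.36 j7tau -0.02
```

Locked height reached (edge about 100.7 mm; the hooks carry the spring). I release and lift.

Scaled: -0.11 m / 0.4 = -0.275, -0.08 m / 0.4 = -0.2.

```bash
N=/dev/null
python3 -m pendant '[{}, {}, {}, {}, {}]' 0.085 20; python3 s.py
python3 -m pendant '[{"pos": [0, 0, -0.025]}, {"pos": [0, 0, -0.0625]}, {"pos": [0, 0, -0.125]}, {"pos": [0, 0, -0.2]}, {"pos": [0, 0, -0.275]}]' >$N; python3 s.py
python3 lab.py pics/s8.png
python3 - <<'E'
from h import *
from bench import grab_frame,camera_info
for n in("scene","side"):
    im,d=grab_frame(n);c=camera_info(n);W=cloud(d,c)
    if n=="scene":cv2.imwrite("pics/crop2.png",cv2.resize(im[150:320,250:430],(635,600),interpolation=3))
    g=(np.hypot(W[...,0]-.4427,W[...,1]-.1154)<.026)&(W[...,2]>.11)&(W[...,2]<.15);p=W[g]
    t=p[p[:,2]>np.percentile(p[:,2],95)-.004]
    print(n,"cap top z",np.median(t[:,2]).round(4),"plane",np.linalg.lstsq(np.c_[t[:,:2]-t[:,:2].mean(0),np.ones(len(t))],t[:,2],rcond=None)[0].round(3))
E
```

```text
clock: 17.75
tcp_pos: [0.442, 0.1156, 0.1825]
orientation: [3.106, -0.47, -0.001]
contact_force: [0.0, 0.7, 0.2]
grip_width: 0.0851
gripper_force: 0.0
17.75 [0.442  0.1156 0.1825] yaw -17.2 F [0.  0.7 0.2] M [ 0.06  0.01 -0.01] j7 -2.36 j7tau -0.0
18.25 [0.4419 0.1155 0.2943] yaw -17.19 F [0.1 0.  0.2] M [ 0.02 -0.02  0.  ] j7 -2.3 j7tau -0.16
jar [0.4429 0.1155] label left px 354.25 az edges [ 93.5  94.8 187.5 190.7]
jar [0.4424 0.1153] label left px 354.25 az edges [ 93.1  94.  186.7 191.2]
scene cap top z 0.131 plane [ 0.01  -0.004  0.131]
side cap top z 0.1301 plane [-0.002 -0.006  0.13 ]
```

View pics/crop2.png

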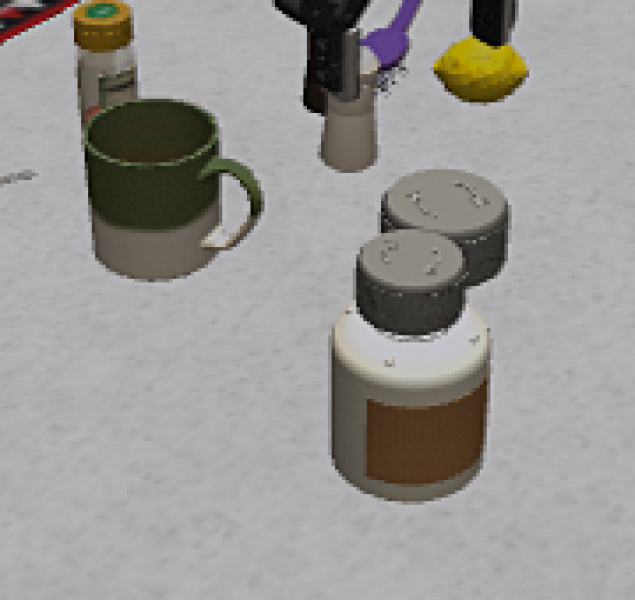

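The picture shows the cap level on the jar at crop (411,282), with its top at 130.5 mm (locked height 100.5 + 30). The label is unmoved at (427,440), the mug and shaker still stand, and the gripper is clear.

```bash
python3 -c "
from bench import r
print(r.hand_in())"
```

```text
the job is handed in; nothing more can be done
None
```

The cap is on the jar and in its child-safe lock (lower edge about 100.5 mm up). I pressed with at most about 16 N and met the stop at about 0.3 Nm. The jar and label are where they were to within about half a millimetre and a degree, nothing else was touched, and the job was handed in at about 18 s.

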